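Recharge a spray can on the sprung charging stand

ROBOT

A 6-joint arm with a two-finger parallel gripper is mounted at the origin on a cart in front of the work surface, level with it; the furniture and walls round the work are solid. World frame = base frame: x ahead of the robot, y to its left, z up, the work surface at z = 0. Lengths are in m, angles in rad, forces in N, time in s.
With the tool pointing down it reaches from about 0.375 to 0.9 m from the base axis. Payload 3.1 kg.
Tool frame: the origin (TCP) lies on the centre line of the jaws, within the pads' length; the fingertips stand 14 mm ahead of it and the grasp point (between the pads) lies 5 mm behind it; z points along the fingers, y is the line along which they close (so a half turn about z gives the same grasp; the last joint's range is limited). The gripper opens to 87 mm and grips with 3 to 60 N. Pads are 19 mm wide; open, the fingers measure 117 mm over their backs; the gripper's body (75 mm by 190 mm) begins 51 mm behind the grasp point.
Start: joints at [-1.387, 0.527, 1.433, -0, 1.181, -0.178], TCP at [0.221, -0.585, 0.237] pointing down, gripper open.
Joint ranges: [-3.08, 3.08], [-0.75, 2.2], [0.22, 2.44], [-1.43, 4.57], [0, 2.65], [-2.85, 2.85]. Speed limits (rad/s): [2.79, 2.79, 3.14, 3.14, 3.14, 3.14].

INTERFACE

Orientations are given as a unit quaternion [x, y, z, w].
In Python, from rig import robot gives the robot as it stands.
- The arm moves only by the tool move_arm, never from a script. Its argument "commands" is a list of rows, each an object with "hand": the finger opening in cm, from 0 to 8.7; "travel": the shift along the tool's x, y, z in cm, a list of three; "twist": the turn, a rotation vector about the tool's x, y, z in degrees, a list of three. In form: [{"hand": hand, "travel": [dx, dy, dz], "twist": [wx, wy, wz]}, ...]. A call has 1 to 5 rows; each row shifts and turns the commanded pose from where the row before left it, along the tool's axes as they then stand; what a row does not reach is not made up. A row lasts 1/12 s, in which the tool goes at most 41.7 mm and 7.16 degrees, less where a joint would pass 70% of its speed; a pose out of reach is approached as far as the arm can. A call is refused whole if a number of a shift passes 4.17 or a number of a turn 7.16, either way. A call with a gripper value outside its range is refused whole. The fingers move at their own pace and stop on an object; "force" is the grip in N (left out, the last holds). Time passes only in rows, so rows that do not move let the fingers close. It gives the time, the measured TCP pose, the force, the opening and the grip force at its end, in the units of the state.
- robot.get_obs(): the state, without advancing time (a new reading comes with each control period).
- robot.camera(name): name is "side" or "top" or "wrist"; returns a dict with "frame" (480x640x3 uint8, red, green, blue), "fov_y" (degrees; the focal length in pixels is half the picture's height over the tangent of half this angle, whatever the lens; pixels are square), "cx", "cy" (the principal point, pixels), "extrinsics" (4x4, takes a point from camera to world coordinates); the wrist camera has in their place "T_tool_cam" (4x4, takes a point from camera to tool coordinates, whose origin is the TCP and whose axes are the flange's). Camera axes: x right, y down, z forward; pixel columns grow to the right and rows downward; lengths in m; the calibration is good to about 2 mm. A picture is of the moment at which its call begins: read the wrist's pose just before it. There is no depth.
- robot.hand_in(): hands the job in; it is judged then, once.
The state is a dict: "time": time; "q": joint angles; "joint_velocities": joint speeds; "joint_torque": joint torques, N m; "position": TCP position; "tool_rot": TCP orientation; "ft_force": force on the tool from outside, world axes, zero at the start; "moment": the same for the moment, N m; "grip_width": finger opening in m; "grip_force": force on a finger pad.
Only numpy, scipy, OpenCV 4.12 (cv2) and the standard library are available. Lean on these libraries where they do the work, as an engineer would, in place of code of your own. Each camera call takes 0.05 s, during which the arm holds its last target. There are 200 camera calls.

TASK

Recharge the orange-capped spray can on the air-charging stand: lift the grey dust hood off the stand by its handle and hang it astride the horizontal bar at the back of the stand, then set the can upright in the orange spring ring and press it all the way down against the springs. Finish while still holding the can pressed fully down (do not let go), with the hood hanging freely on the bar, and leave both the blue-capped can and the oil can where they stand.

Things in the scene. Friction and masses are not known exactly. Their poses are not given: they have to be found in the camera images.
- station: Air-charging stand, fixed: base plate 245 x 200 mm, blue housing with a steel deck 140 x 158 mm, 45 mm above the bench. Origin on the bench under the axis of the spring ring; x points to the stand's back (its hanging bar), y along the bar, z up. Two guide pins with springs stand 50 mm either side of the ring axis along y, tops 96 mm high. Left of it stands a fixed bench grinder, up to 330 mm high.
- rail_mid (a point): Middle of the stand's level hanging bar, on its axis: round steel, 14 mm thick, straight for 146 mm along the stand's y, bent down at each end into a post straight below (posts 170 mm apart). Axis 145 mm behind the ring axis, 118 mm above the bench (bar top 125 mm); below it only the 10 mm high base plate. Axes as the stand's.
- cradle_seat (a point): Centre of the inner floor of the orange spring ring, where a can's underside rests; moves with the ring: 66 mm above the bench when free, 52 mm fully pressed. The bore is 56 mm wide and 13 mm deep above this floor, then flares to about 70 mm at the rim, 22 mm above the floor; rim 81 mm wide outside.
- cradle (a joint): How far the spring ring is pressed down, m: 0 free (springs hold it up, also with a can standing in it), 0.014 fully down on its stop. The springs push up with 8 N at 0 and 18 N at 0.014, and bring it back up when let go. At least 0.011 counts as fully down.
- hood: Grey sheet dust hood, loose, 0.2 kg: upside-down U channel, 130 mm long along its y, open ends, 110 mm wide outside, 104 mm inside along x; side walls 22 mm high, then a half-round roof. Origin in the plane of its lower edges, under the middle; z up. Starts on the deck over the ring, y roughly along the stand's y. Hung, it sits astride the bar, y along the bar, the inside of its roof on the bar.
- hood_handle (a point): Middle of the straight top bar of the hood's black bow handle: round bar 12 mm thick, along the hood's y, straight for 58 mm; 105 mm above the hood's lower edges and 28 mm above the outside of its roof. Pinch it across (along the hood's x).
- hood_ridge (a point): Middle of the inside of the hood's roof ridge, 31 mm under the handle point; the place that rests on top of the bar.
- can_orange: Orange-capped refillable spray can with an orange band, loose, upright, about 0.25 kg: straight round aluminium body and cap 50 mm in diameter up to 137 mm, small white button on top up to 148 mm. Origin at the centre of its underside, z up along its axis.
- can_blue: Blue-capped spray can, otherwise the same as the orange one; to be left alone. Origin at the centre of its underside.
- oil_can: Green oil can with a bent spout, 68 x 72 x 174 mm, loose, standing; to be left alone. Origin at the centre of its underside.
There are look-alikes about, which are no part of the job. What is shaped like the can_orange but pink is not meant.

How it is judged:
On the way, in this order (a step that is already met when the one before it is completed fails the run):
1. the hood hangs astride the bar, let go (x of hood_ridge in the frame of rail_mid between -0.02 and 0.02 m and y of hood_ridge in the frame of rail_mid between -0.06 and 0.06 m and z of hood_ridge in the frame of rail_mid between 0 and 0.013 m and angle between hood's own z axis and vertical below 0.4 rad and contact force between the fingers and hood below 0.1 N), for 0.2 s.
2. the orange-capped can stands upright on the floor of the spring ring (horizontal distance between can_orange and cradle_seat below 0.006 m and z of can_orange in the frame of cradle_seat between -0.004 and 0.004 m and angle between can_orange's own z axis and vertical below 0.12 rad), for 0.2 s.
At the end, for the whole second after the job is handed in: The robot keeps the orange-capped can pressed down upright in the spring ring (ring 11 mm or more down, can within 6 mm of its axis, on its floor, tilt under 0.12 rad); the hood hangs untouched astride the bar (ridge on it, within 20 mm across, 60 mm along its middle, tilt under 0.4 rad) (all of step 1 and all of step 2 and value of joint cradle above 0.011 m and contact force between can_orange and station above 8 N and contact force between any of the fingers, the arm and can_orange above 2 N and contact force between the arm and hood below 0.1 N); the arm keeps its last pose, push and grip.
It fails at once if the blue-capped can is moved by 30 mm or more, or tipped (distance of can_blue from where it was at the start of the episode above 0.03 m or angle between can_blue's own z axis and vertical above 0.4 rad).
It fails at once if the oil can is moved by 30 mm or more (distance of oil_can from where it was at the start of the episode above 0.03 m).
It also fails if it takes over 64 s, if anything falls off the work surface, if the arm or the gripper's body presses on something with over 40 N, if the wrist force passes 120 N, or if a joint passes its speed limit or range.

## Working session

There is one attempt and no reset: what is moved stays moved. The work goes in short steps, Python scripts to look and compute and a tool call to move; the robot and the scene stay as the last step left them, time stands still between calls to the robot, and variables do not carry over. Pictures are saved under pics/ and viewed, at most 13 in all, crops included, and the job is handed in when it is done.

Besides the shell and the picture viewer there is one more tool, called after ">>>" by a JSON object that holds its "method" and its "body". move_arm: Moves the arm, as the interface text tells. Its arguments: {"type":"object","properties":{"commands":{"type":"array"},"force":{"type":"number"}},"required":["commands"]}

```bash
mkdir -p pics; ls
cat > h.py <<'E'
import numpy as np, cv2, json
from rig import robot
from scipy.spatial.transform import Rotation as R
def K(c): return 240/np.tan(np.radians(c['fov_y'])/2)
def ext(c,o):
    if 'extrinsics' in c: return np.array(c['extrinsics'])
    T=np.eye(4);T[:3,:3]=R.from_quat(o['tool_rot']).as_matrix();T[:3,3]=o['position'];return T@np.array(c['T_tool_cam'])
def ray(c,E,u,v):
    d=E[:3,:3]@np.array([(u-c['cx'])/K(c),(v-c['cy'])/K(c),1]);return E[:3,3],d
def onz(c,E,u,v,z):
    p,d=ray(c,E,u,v);return p+d*(z-p[2])/d[2]
def proj(c,E,P):
    q=E[:3,:3].T@(np.asarray(P)-E[:3,3]);return q[:2]/q[2]*K(c)+[c['cx'],c['cy']]
def tri(rs):
    A=0;b=0
    for p,d in rs:
        d=d/np.linalg.norm(d);M=np.eye(3)-np.outer(d,d);A=A+M;b=b+M@p
    return np.linalg.solve(A,b)
def snap(n,f=None):
    o=robot.get_obs();c=robot.camera(n)
    if f: cv2.imwrite('pics/'+f,c['frame'][:,:,::-1])
    return c,ext(c,o),o
E
python3 - <<'E'
from h import *
for n in('top','side','wrist'):
    c,E,o=snap(n,n+'0.png');print(n,c['fov_y'],c['cx'],c['cy'],E.round(3).tolist())
print(o)
E
```

```text
pics
top 49.913181298015914 315.3914505938128 246.65723658764767 [[-0.007, -0.995, 0.099, 0.491], [-1.0, 0.007, 0.0, -0.131], [-0.001, -0.099, -0.995, 1.276], [0.0, 0.0, 0.0, 1.0]]
side 43.4600644533933 317.5696529437183 226.78385885461267 [[0.999, 0.034, -0.023, 0.635], [0.037, -0.5, 0.865, -1.258], [0.018, -0.866, -0.5, 0.757], [0.0, 0.0, 0.0, 1.0]]
wrist 62.409328814408376 312.6994492173898 232.70687346990866 [[0.354, -0.891, -0.283, 0.299], [-0.935, -0.338, -0.106, -0.554], [-0.001, 0.303, -0.953, 0.384], [0.0, 0.0, 0.0, 1.0]]
{'time': 0.1, 'q': array([-1.38747923e+00,  5.28383645e-01,  1.43376920e+00, -2.94515440e-05,
        1.18138791e+00, -1.78513788e-01]), 'joint_velocities': array([ 0.00016988, -0.00129761, -0.00289047,  0.00073166, -0.00034771,
        0.00065648]), 'joint_torque': array([-1.01746919e-04, -4.40985739e+01, -1.77151412e+01,  6.35704421e-02,
        5.34222624e-02, -4.08053427e-05]), 'position': array([ 0.22113756, -0.58389925,  0.23566462]), 'tool_rot': array([ 9.83677914e-01,  1.79935578e-01, -1.59571507e-05, -9.74015316e-04]), 'ft_force': array([-0.19824613, -0.44173589,  0.020212  ]), 'moment': array([-0.03897019, -0.07094016, -0.01011498]), 'grip_force': 0.0, 'grip_width': 0.08715843936062696}
```

View pics/top0.png

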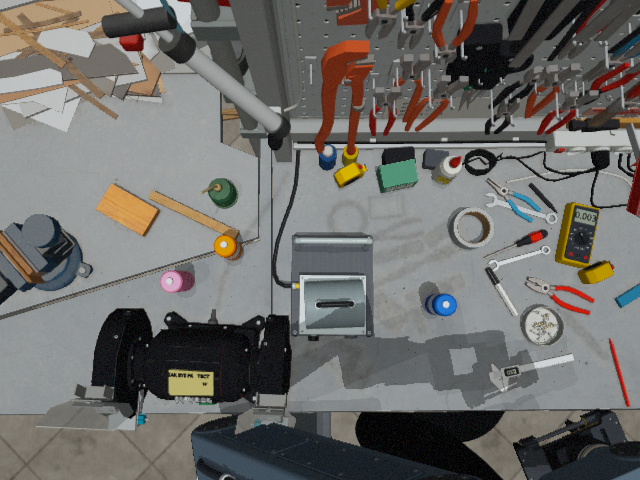

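View pics/side0.png

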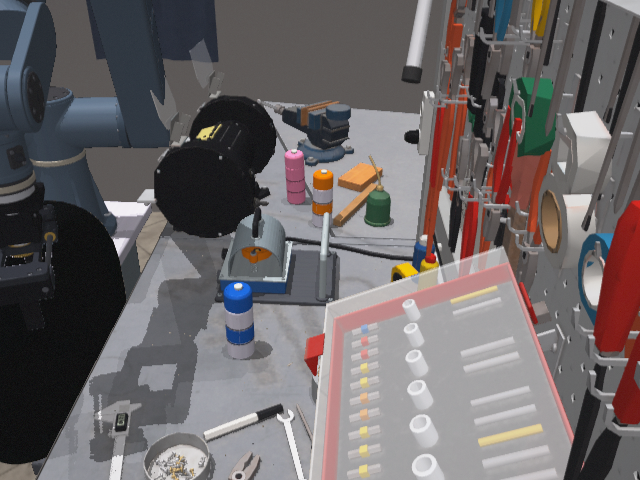

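The top view shows the stand at about (333,290), with its bar at row 240. The handle is at (335,302), the orange can at (226,247), the blue can at (441,304), the pink look-alike at (176,281) and the oil can at (222,193). The side view shows the same layout and has a transparent rack near the camera.

Run:
```python
from h import *
c,E,o=snap('top');f=c['frame']
hsv=cv2.cvtColor(f,cv2.COLOR_RGB2HSV)
cr=cv2.resize(f[220:345,280:385],None,fx=4.8,fy=4.8,interpolation=cv2.INTER_CUBIC);cv2.imwrite('pics/t1.png',cr[:,:,::-1])
def blobs(m,x0,y0,x1,y1,k=3,mn=8):
    mm=np.zeros_like(m);mm[y0:y1,x0:x1]=m[y0:y1,x0:x1]
    n,l,s,ce=cv2.connectedComponentsWithStats(mm)
    return [(ce[i].round(1).tolist(),s[i].tolist()) for i in np.argsort(-s[:,4]) if i and s[i,4]>mn][:k]
H,S,V=cv2.split(hsv)
org=((H>5)&(H<22)&(S>150)&(V>120)).astype(np.uint8)
blu=((H>100)&(H<125)&(S>130)&(V>90)).astype(np.uint8)
wh=((S<40)&(V>200)).astype(np.uint8)
for nm,m,b in(('orange',org,(200,225,255,270)),('blue',blu,(415,280,470,330)),('whO',wh,(210,230,245,262)),('whB',wh,(425,285,460,320))):
    r=blobs(m,*b);print(nm,r)
    if r:
        u,v=r[0][0];print([onz(c,E,u,v,z).round(4).tolist() for z in(.137,.148)])
dk=(V<60).astype(np.uint8)
r=blobs(dk,305,285,365,320);print('handle',r)
mm=np.zeros_like(dk);mm[285:320,305:365]=dk[285:320,305:365]
ys,xs=np.nonzero(mm);P=np.array([onz(c,E,u,v,.150)[:2] for u,v in zip(xs,ys)]);print(P.mean(0),P.min(0),P.max(0))
w=cv2.minAreaRect(np.float32(P));print(w)
s,Es,_=snap('side')
fs=cv2.cvtColor(s['frame'],cv2.COLOR_RGB2HSV);H,S,V=cv2.split(fs)
print('side org',blobs(((H>5)&(H<22)&(S>150)&(V>120)).astype(np.uint8),305,160,340,225))
for nm,r in(('topO',(226,247)),):print(proj(s,Es,onz(c,E,*r,.137)))
```

```text
orange [([224.6, 245.7], [214, 234, 22, 24, 345])]
[[0.6084, 0.0707, 0.137], [0.6072, 0.0688, 0.148]]
blue [([444.7, 304.7], [434, 294, 23, 22, 361])]
[[0.4747, -0.4137, 0.137], [0.4748, -0.411, 0.148]]
whO [([223.2, 243.8], [221, 241, 5, 6, 25])]
[[0.6126, 0.0739, 0.137], [0.6115, 0.0719, 0.148]]
whB [([445.7, 304.1], [443, 301, 6, 7, 28])]
[[0.476, -0.416, 0.137], [0.4761, -0.4132, 0.148]]
handle [([335.1, 303.8], [317, 301, 37, 6, 154])]
[ 0.47847139 -0.17269927] [ 0.47359368 -0.2116188 ] [ 0.48449016 -0.13342761]
((0.47917452454566956, -0.17253872752189636), (0.07814669609069824, 0.010787921026349068), 89.58790588378906)
side org [([322.4, 180.1], [313, 170, 20, 20, 340]), ([321.7, 208.3], [313, 202, 19, 13, 169])]
[320.72267394 174.42325533]
```

View pics/t1.png

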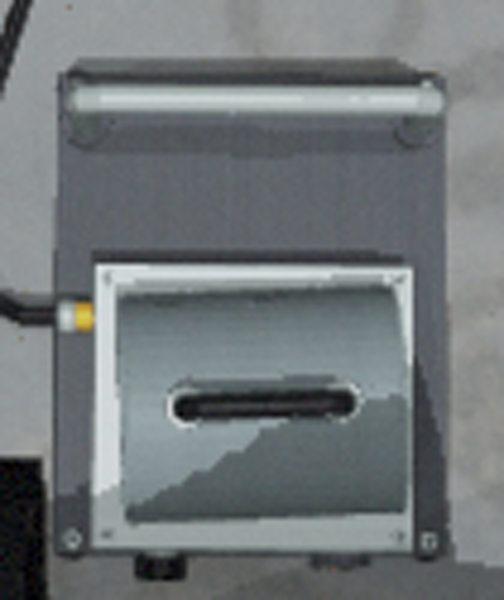

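The crop shows the bar level from (66,98) to (446,98), the deck corners at (93,265) and (412,550), and the handle from (175,408) to (355,403). The hood is turned about 1.5° from the stand.

Run:
```python
from h import *
c,E,o=snap('top')
g=lambda x,y:(280+x/4.8-.4,220+y/4.8-.4)
for n,p,z in(('barL',(66,98),.121),('barR',(446,98),.121),('deckBL',(93,265),.045),('deckBR',(412,265),.045),('deckFL',(93,550),.045),('deckFR',(412,550),.045),('hL',(175,408),.152),('hR',(355,403),.152),('plBL',(57,72),.01),('plBR',(446,72),.01),('plFR',(446,556),.01)):
    print(n,onz(c,E,*g(*p),z).round(4))
s,Es,_=snap('side')
# orange can via side: top cap and top-view
for (u,v),(u2,v2) in (((223.2,243.8),(322.5,171)),):
    P=tri([ray(c,E,u,v),ray(s,Es,u2,v2)]);print(P)
cr=cv2.resize(s['frame'][150:310,200:360],None,fx=3.7,fy=3.7,interpolation=cv2.INTER_CUBIC);cv2.imwrite('pics/s1.png',cr[:,:,::-1])
```

```text
barL [ 0.6218 -0.0813  0.121 ]
barR [ 0.6205 -0.2597  0.121 ]
deckBL [ 0.5467 -0.0912  0.045 ]
deckBR [ 0.5456 -0.2497  0.045 ]
deckFL [ 0.4067 -0.0906  0.045 ]
deckFR [ 0.4056 -0.2474  0.045 ]
hL [ 0.4771 -0.1314  0.152 ]
hR [ 0.4788 -0.2127  0.152 ]
plBL [ 0.6479 -0.0719  0.01  ]
plBR [ 0.6464 -0.2723  0.01  ]
plFR [ 0.4001 -0.2678  0.01  ]
[0.61066545 0.07247719 0.1441685 ]
```

View pics/s1.png

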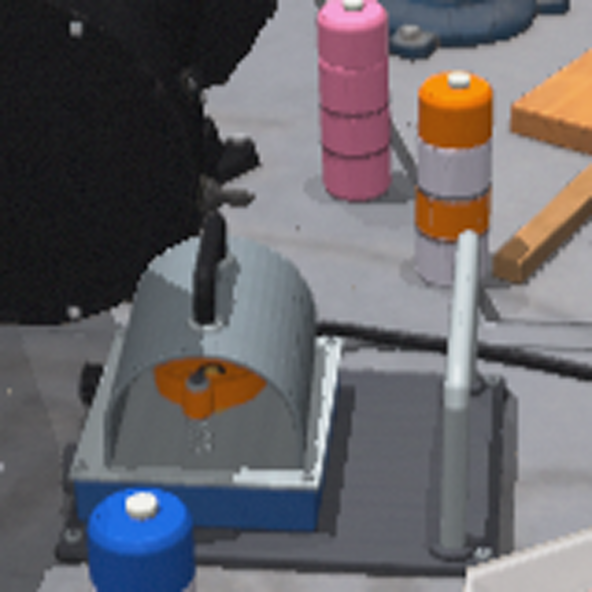

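>>> {"method": "move_arm", "body": {"commands": [{"hand": 8.7,"travel": [3.2,-2.45,-0.3],"twist": [0,0,-6.9]},{"hand": 8.7,"travel": [3.5,-2.05,-0.3],"twist": [0,0,-6.9]},{"hand": 8.7,"travel": [3.7,-1.6,-0.3],"twist": [0,0,-6.9]},{"hand": 8.7,"travel": [3.85,-1.15,-0.3],"twist": [0,0,-6.9]},{"hand": 8.7,"travel": [3.95,-0.7,0],"twist": [0,0,-6.9]}], "force": 30}}

```text
time: 0.77
position: [0.3285, -0.4122, 0.2491]
tool_rot: [0.885, 0.466, 0.0, 0.001]
ft_force: [0.7, -1.1, 0.3]
grip_width: 0.0872
grip_force: 0.0
```

>>> {"method": "move_arm", "body": {"commands": [{"hand": 6,"travel": [4.0,-0.2,0],"twist": [0,0,-6.9]},{"hand": 6,"travel": [4.0,0.3,0],"twist": [0,0,-6.9]},{"hand": 6,"travel": [3.95,0.8,0],"twist": [0,0,-6.9]},{"hand": 6,"travel": [3.8,1.25,0],"twist": [0,0,-6.9]},{"hand": 6,"travel": [3.6,1.7,0],"twist": [0,0,-6.9]}]}}

```text
time: 1.18
position: [0.4353, -0.2423, 0.2488]
tool_rot: [0.707, 0.707, 0.0, 0.0]
ft_force: [0.9, -0.7, -0.8]
grip_width: 0.0637
grip_force: 0.0
```

```bash
cat >> h.py <<'E'
def delta(P,yaw,o=None):
    o=o or robot.get_obs();M=R.from_quat(o['tool_rot']).as_matrix()
    T=R.from_euler('z',yaw,degrees=True).as_matrix()@np.diag([1.,-1,-1])
    print('t',round(o['time'],2),'pos',np.round(o['position'],4),'q',o['q'].round(3),'f',np.round(o['ft_force'],1))
    print('travel cm',(M.T@(np.array(P)-o['position'])*100).round(2),'twist deg',np.degrees(R.from_matrix(M.T@T).as_rotvec()).round(2))
E
python3 - <<'E'
from h import *
delta([.478,-.172,.145],90)
c,E,o=snap('wrist','w1.png');t,Et,_=snap('top');s,Es,_=snap('side')
print('lamp end',tri([ray(t,Et,278,130),ray(s,Es,413,78)]))
print(proj(c,E,[.478,-.172,.156]))
E
```

```text
t 1.18 pos [ 0.4353 -0.2423  0.2488] q [-0.733  0.341  1.73   0.     1.07  -0.734] f [ 0.9 -0.7 -0.8]
travel cm [ 7.03  4.27 10.38] twist deg [0.03 0.02 0.05]
lamp end [ 0.7831377  -0.06831587  0.41615772]
[386.1420039  131.09287673]
```

View pics/w1.png

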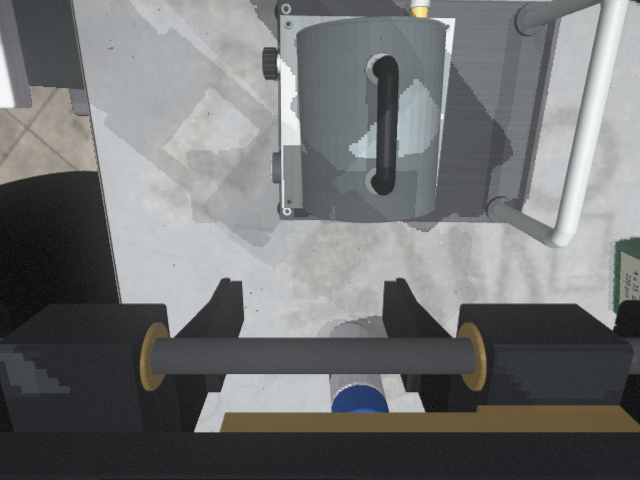

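In the wrist view the handle runs from (385,65) to (385,188), and my predicted point (386,131) lies on its middle. It is aligned with the jaws.

>>> {"method": "move_arm", "body": {"commands": [{"hand": 6,"travel": [3.5,2.1,0],"twist": [0,0,0]},{"hand": 6,"travel": [3.5,2.15,0],"twist": [0,0,0]},{"hand": 6,"travel": [0,0,3.6],"twist": [0,0,0]},{"hand": 6,"travel": [0,0,3.4],"twist": [0,0,0]},{"hand": 6,"travel": [0,0,2.0],"twist": [0,0,0]}]}}

```text
time: 1.75
position: [0.4764, -0.1743, 0.1564]
tool_rot: [0.709, 0.705, -0.001, -0.001]
ft_force: [0.3, -0.6, -0.8]
grip_width: 0.0602
grip_force: 0.0
```

>>> {"method": "move_arm", "body": {"commands": [{"hand": 6,"travel": [0,0,1.4],"twist": [0,0,0]},{"hand": 6,"travel": [0,0,0],"twist": [0,0,0]},{"hand": 0.5,"travel": [0,0,0],"twist": [0,0,0]},{"hand": 0.5,"travel": [0,0,0],"twist": [0,0,0]},{"hand": 0.5,"travel": [0,0,0],"twist": [0,0,0]}]}}

```text
time: 2.17
position: [0.4781, -0.1754, 0.1458]
tool_rot: [0.709, 0.705, 0.0, 0.001]
ft_force: [0.3, -0.3, 0.3]
grip_width: 0.0475
grip_force: 0.0
```

>>> {"method": "move_arm", "body": {"commands": [{"hand": 0.5,"travel": [0,0,0],"twist": [0,0,0]},{"hand": 0.5,"travel": [0,0,0],"twist": [0,0,0]},{"hand": 0.5,"travel": [0,0,0],"twist": [0,0,0]},{"hand": 0.5,"travel": [0,0,0],"twist": [0,0,0]},{"hand": 0.5,"travel": [0,0,0],"twist": [0,0,0]}]}}

```text
time: 2.58
position: [0.4778, -0.1744, 0.1449]
tool_rot: [0.709, 0.705, 0.0, 0.001]
ft_force: [1.8, 0.5, 2.2]
grip_width: 0.0146
grip_force: 1.0
```

>>> {"method": "move_arm", "body": {"commands": [{"hand": 0.5,"travel": [0,0,0],"twist": [0,0,0]},{"hand": 0.5,"travel": [0,0,0],"twist": [0,0,0]},{"hand": 0.5,"travel": [0,0,0],"twist": [0,0,0]},{"hand": 0.5,"travel": [0,0,-1],"twist": [0,0,0]},{"hand": 0.5,"travel": [0,0,-1.5],"twist": [0,0,0]}]}}

```text
time: 3.0
position: [0.4756, -0.1733, 0.1686]
tool_rot: [0.709, 0.705, -0.001, -0.003]
ft_force: [0.8, 0.4, -2.3]
grip_width: 0.0111
grip_force: 29.8
```

>>> {"method": "move_arm", "body": {"commands": [{"hand": 0.5,"travel": [0,0,-2],"twist": [0,0,0]},{"hand": 0.5,"travel": [0,0,-2],"twist": [0,0,0]},{"hand": 0.5,"travel": [0,0,-2],"twist": [0,0,0]},{"hand": 0.5,"travel": [0,0,-2],"twist": [0,0,0]},{"hand": 0.5,"travel": [0,0,-1.5],"twist": [0,0,0]}]}}

```text
time: 3.42
position: [0.477, -0.1741, 0.2663]
tool_rot: [0.709, 0.705, -0.0, 0.0]
ft_force: [-0.0, 0.4, -2.2]
grip_width: 0.0108
grip_force: 29.8
```

Run:
```python
from h import *
delta([.621,-.172,.26],90)
s,Es,o=snap('side','s2.png');print(o['grip_width'],o['grip_force'])
cv2.imwrite('pics/s2.png',cv2.resize(s['frame'][60:310,150:400],None,fx=2.3,fy=2.3)[:,:,::-1])
```

```text
t 3.42 pos [ 0.477  -0.1741  0.2663] q [-0.57   0.332  1.686 -0.     1.123 -0.565] f [-0.   0.4 -2.2]
travel cm [ 0.27 14.4   0.63] twist deg [-0.    0.01 -0.26]
0.010843858266559262 29.807520769536495
```

View pics/s2.png

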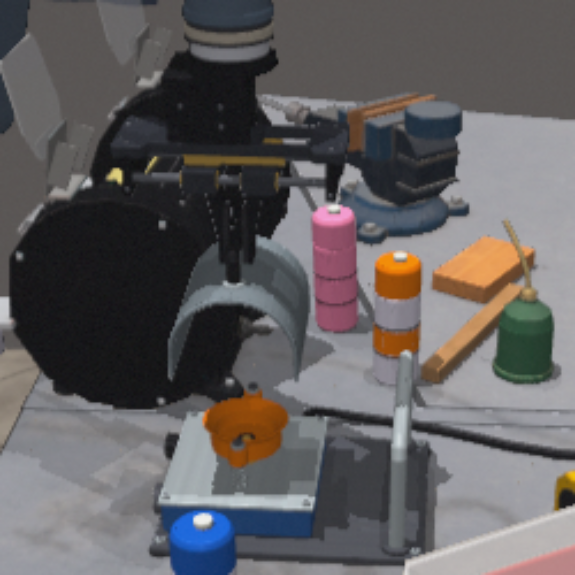

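The side view shows the hood held level and clear of the ring, with the lower edges higher than the bar. Next I carry it over the bar.

>>> {"method": "move_arm", "body": {"commands": [{"hand": 0.5,"travel": [0,2.5,0],"twist": [0,0,0]},{"hand": 0.5,"travel": [0,3.4,0],"twist": [0,0,0]},{"hand": 0.5,"travel": [0.1,3.6,0],"twist": [0,0,0]},{"hand": 0.5,"travel": [0.1,3.2,0],"twist": [0,0,0]},{"hand": 0.5,"travel": [0,1.7,0],"twist": [0,0,-0.3]}]}}

```text
time: 3.88
position: [0.6243, -0.1726, 0.2637]
tool_rot: [0.707, 0.708, 0.001, 0.0]
ft_force: [0.5, -0.7, -2.1]
grip_width: 0.0109
grip_force: 29.9
```

>>> {"method": "move_arm", "body": {"commands": [{"hand": 0.5,"travel": [0,0,2],"twist": [0,0,0]},{"hand": 0.5,"travel": [0,0,3],"twist": [0,0,0]},{"hand": 0.5,"travel": [0,0,3],"twist": [0,0,0]},{"hand": 0.5,"travel": [0,0,1.5],"twist": [0,0,0]},{"hand": 0.5,"travel": [0,0,0],"twist": [0,0,0]}]}}

```text
time: 4.3
position: [0.6174, -0.1711, 0.1639]
tool_rot: [0.707, 0.707, -0.002, -0.006]
ft_force: [-1.0, 0.0, -2.5]
grip_width: 0.0108
grip_force: 29.9
```

Run:
```python
from h import *
delta([.621,-.172,.151],90)
```

```text
t 4.3 pos [ 0.6174 -0.1711  0.1639] q [-0.444  0.636  1.448 -0.     1.07  -0.445] f [-1.   0.  -2.5]
travel cm [-0.09  0.38  1.28] twist deg [-0.66 -0.3   0.03]
```

>>> {"method": "move_arm", "body": {"commands": [{"hand": 0.5,"travel": [0,0.1,0.4],"twist": [0,0,0]},{"hand": 0.5,"travel": [0,0,0.4],"twist": [0,0,0]},{"hand": 0.5,"travel": [0,0,0.2],"twist": [0,0,0]},{"hand": 0.5,"travel": [0,0,0.2],"twist": [0,0,0]},{"hand": 0.5,"travel": [0,0,0],"twist": [0,0,0]}]}}

```text
time: 4.72
position: [0.6226, -0.1731, 0.1582]
tool_rot: [0.707, 0.707, 0.0, 0.001]
ft_force: [-0.1, -0.3, -2.1]
grip_width: 0.0108
grip_force: 29.9
```

>>> {"method": "move_arm", "body": {"commands": [{"hand": 0.5,"travel": [0,-0.1,0.3],"twist": [0,0,0]},{"hand": 0.5,"travel": [0,0,0.2],"twist": [0,0,0]},{"hand": 0.5,"travel": [0,0,0.1],"twist": [0,0,0]},{"hand": 0.5,"travel": [0,0,0],"twist": [0,0,0]},{"hand": 0.5,"travel": [0,0,0],"twist": [0,0,0]}]}}

```text
time: 5.13
position: [0.6214, -0.173, 0.1515]
tool_rot: [0.707, 0.707, 0.0, -0.0]
ft_force: [0.3, 0.4, -2.3]
grip_width: 0.0106
grip_force: 29.9
```

>>> {"method": "move_arm", "body": {"commands": [{"hand": 0.5,"travel": [0,0,0.1],"twist": [0,0,0]},{"hand": 0.5,"travel": [0,0,0.1],"twist": [0,0,0]},{"hand": 0.5,"travel": [0,0,0],"twist": [0,0,0]},{"hand": 0.5,"travel": [0,0,0],"twist": [0,0,0]}]}}

```text
time: 5.47
position: [0.6216, -0.1731, 0.1501]
tool_rot: [0.707, 0.707, 0.0, 0.0]
ft_force: [-0.8, 0.7, 1.2]
grip_width: 0.0111
grip_force: 29.9
```

>>> {"method": "move_arm", "body": {"commands": [{"hand": 4,"travel": [0,0,0],"twist": [0,0,0]},{"hand": 4,"travel": [0,0,0],"twist": [0,0,0]},{"hand": 5,"travel": [0,0,0],"twist": [0,0,0]},{"hand": 5,"travel": [0,0,0],"twist": [0,0,0]},{"hand": 5,"travel": [0,0,0],"twist": [0,0,0]}]}}

```text
time: 5.88
position: [0.6215, -0.1729, 0.1495]
tool_rot: [0.707, 0.707, 0.0, 0.0]
ft_force: [0.3, 0.4, -0.5]
grip_width: 0.0367
grip_force: 0.0
```

>>> {"method": "move_arm", "body": {"commands": [{"hand": 5,"travel": [0,0,-1],"twist": [0,0,0]},{"hand": 5,"travel": [0,0,-3],"twist": [0,0,0]},{"hand": 5,"travel": [0,0,-4],"twist": [0,0,0]},{"hand": 5,"travel": [0,0,-4],"twist": [0,0,0]},{"hand": 5,"travel": [0,0,-1],"twist": [0,0,0]}]}}

```text
time: 6.3
position: [0.6248, -0.1743, 0.2879]
tool_rot: [0.707, 0.707, 0.002, 0.006]
ft_force: [0.6, -0.7, 0.5]
grip_width: 0.0495
grip_force: 0.0
```

Run:
```python
from h import *
delta([.611,.072,.26],0)
s,Es,o=snap('side')
c,E,o=snap('wrist')
cv2.imwrite('pics/j3.png',np.hstack([cv2.resize(s['frame'][160:310,230:400],(400,353)),cv2.resize(c['frame'],(400,353))])[:,:,::-1])
```

```text
t 6.3 pos [ 0.6248 -0.1743  0.2879] q [-0.444  0.506  1.32   0.     1.302 -0.445] f [ 0.6 -0.7  0.5]
travel cm [24.65 -1.39  2.63] twist deg [ 0.82 -0.3  90.04]
```

View pics/j3.png

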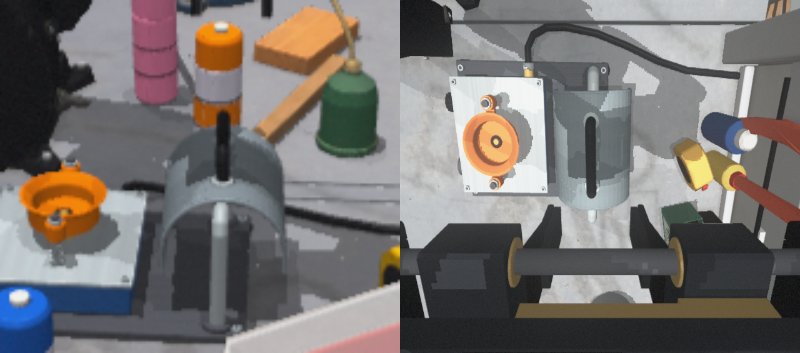

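The hood hangs level astride the bar with the handle centred, and the spring ring is exposed. In the wrist half the ring centre is near (493,142). Next I go to the orange can.

>>> {"method": "move_arm", "body": {"commands": [{"hand": 8.7,"travel": [1.9,0,0],"twist": [0,0,7]},{"hand": 8.7,"travel": [1.9,-0.25,0],"twist": [0,0,7]},{"hand": 8.7,"travel": [1.85,-0.45,0],"twist": [0,0,7]},{"hand": 8.7,"travel": [1.75,-0.7,0],"twist": [0,0,7]},{"hand": 8.7,"travel": [1.7,-0.9,0],"twist": [0,0,7]}]}}

```text
time: 6.82
position: [0.6195, -0.0765, 0.2771]
tool_rot: [0.888, 0.459, -0.002, -0.002]
ft_force: [-0.7, -0.3, -0.2]
grip_width: 0.0752
grip_force: 0.0
```

>>> {"method": "move_arm", "body": {"commands": [{"hand": 8.7,"travel": [1.55,-1.1,0],"twist": [0,0,7]},{"hand": 8.7,"travel": [1.4,-1.25,0],"twist": [0,0,7]},{"hand": 8.7,"travel": [1.25,-1.45,0],"twist": [0,0,7]},{"hand": 8.7,"travel": [1.05,-1.6,0],"twist": [0,0,7]},{"hand": 8.7,"travel": [0.85,-1.7,0],"twist": [0,0,7]}]}}

```text
time: 7.23
position: [0.619, 0.0185, 0.2771]
tool_rot: [0.985, 0.171, -0.002, -0.001]
ft_force: [0.6, -0.3, 0.5]
grip_width: 0.0867
grip_force: 0.0
```

>>> {"method": "move_arm", "body": {"commands": [{"hand": 8.7,"travel": [0.65,-1.8,0],"twist": [0,0,7]},{"hand": 8.7,"travel": [0.45,-1.85,0],"twist": [0,0,7]},{"hand": 8.7,"travel": [0.2,-1.9,0],"twist": [0,0,6]},{"hand": 8.7,"travel": [0,0,0],"twist": [0,0,0]},{"hand": 8.7,"travel": [0,0,0],"twist": [0,0,0]}]}}

```text
time: 7.65
position: [0.6194, 0.0754, 0.2776]
tool_rot: [1.0, 0.002, -0.002, 0.0]
ft_force: [0.7, -0.8, -0.8]
grip_width: 0.0867
grip_force: 0.0
```

Run:
```python
from h import *
delta([.611,.072,.12],0)
c,E,o=snap('wrist','w4.png');t,Et,_=snap('top')
print('pred button',proj(c,E,[.611,.072,.148]),'base',proj(c,E,[.611,.072,0]))
f=t['frame'];H,S,V=cv2.split(cv2.cvtColor(f,cv2.COLOR_RGB2HSV))
m=((H>4)&(H<22)&(S>130)&(V>70)).astype(np.uint8);m[:260]=0;m[340:]=0;m[:,:300]=0;m[:,:]*=1;m[:,370:]=0
cn=max(cv2.findContours(m,0,1)[0],key=cv2.contourArea);print(cv2.boundingRect(cn))
e=cv2.fitEllipse(cv2.convexHull(cn));print(e,onz(t,Et,*e[0],.088))
```

```text
t 7.65 pos [0.6194 0.0754 0.2776] q [-5.700e-02  4.860e-01  1.385e+00 -1.000e-03  1.274e+00  1.509e+00] f [ 0.7 -0.8 -0.8]
travel cm [-0.78  0.34 15.76] twist deg [0.02 0.23 0.24]
pred button [317.60337272 236.23091803] base [315.8320185  193.59851624]
(308, 288, 47, 34)
((331.6650390625, 304.602783203125), (32.486900329589844, 45.74612808227539), 85.87237548828125) [ 0.47606417 -0.16715152  0.088     ]
```

View pics/w4.png

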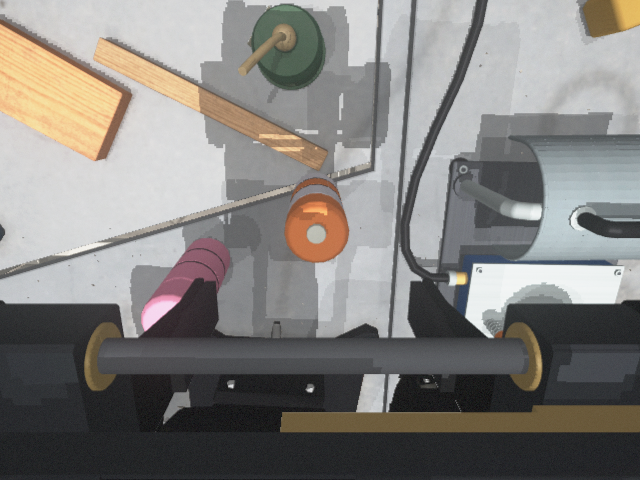

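The wrist view shows the button at (316,235), within 2 px of my prediction. The pink can is to the left, clear of the fingers, so I descend.

>>> {"method": "move_arm", "body": {"commands": [{"hand": 7.5,"travel": [-0.8,0.3,2],"twist": [0,0,0]},{"hand": 7.5,"travel": [0,0,3.5],"twist": [0,0,0]},{"hand": 7.5,"travel": [0,0,3.5],"twist": [0,0,0]},{"hand": 7.5,"travel": [0,0,3],"twist": [0,0,0]},{"hand": 7.5,"travel": [0,0,2],"twist": [0,0,0]}]}}

```text
time: 8.17
position: [0.6106, 0.0703, 0.1361]
tool_rot: [1.0, -0.0, -0.003, 0.0]
ft_force: [0.3, -1.0, -0.2]
grip_width: 0.0756
grip_force: 0.0
```

>>> {"method": "move_arm", "body": {"commands": [{"hand": 7.5,"travel": [0,0,1.8],"twist": [0,0,0]},{"hand": 7.5,"travel": [0,0,0],"twist": [0,0,0]},{"hand": 7.5,"travel": [0,0,0],"twist": [0,0,0]}]}}

```text
time: 8.42
position: [0.612, 0.0706, 0.1204]
tool_rot: [1.0, -0.0, -0.001, -0.0]
ft_force: [0.4, -0.2, 0.5]
grip_width: 0.075
grip_force: 0.0
```

>>> {"method": "move_arm", "body": {"commands": [{"hand": 4,"travel": [0,0,0],"twist": [0,0,0]},{"hand": 4,"travel": [0,0,0],"twist": [0,0,0]},{"hand": 4,"travel": [0,0,0],"twist": [0,0,0]},{"hand": 4,"travel": [0,0,0],"twist": [0,0,0]},{"hand": 4,"travel": [0,0,0],"twist": [0,0,0]}], "force": 35}}

```text
time: 8.83
position: [0.6131, 0.0717, 0.1225]
tool_rot: [1.0, 0.0, 0.001, 0.0]
ft_force: [-1.1, -0.1, 0.7]
grip_width: 0.0496
grip_force: 3.6
```

Run:
```python
from h import *
delta([.611,.072,.12],0)
o=robot.get_obs();print(o['grip_width'],o['grip_force'])
```

```text
t 8.83 pos [0.6131 0.0717 0.1225] q [-0.064  0.659  1.55   0.     0.931  1.506] f [-1.1 -0.1  0.7]
travel cm [-0.21 -0.03  0.25] twist deg [ 0.   -0.1   0.04]
0.04960508568184808 3.599369658057867
```

>>> {"method": "move_arm", "body": {"commands": [{"hand": 4,"travel": [0,0,0],"twist": [0,0,0]},{"hand": 4,"travel": [0,0,0],"twist": [0,0,0]},{"hand": 4,"travel": [0,0,0],"twist": [0,0,0]},{"hand": 4,"travel": [0,0,-1],"twist": [0,0,0]},{"hand": 4,"travel": [0,0,-2],"twist": [0,0,0]}]}}

```text
time: 9.25
position: [0.6098, 0.0718, 0.149]
tool_rot: [1.0, 0.0, -0.004, -0.0]
ft_force: [0.2, -0.0, -3.1]
grip_width: 0.0492
grip_force: 34.9
```

>>> {"method": "move_arm", "body": {"commands": [{"hand": 4,"travel": [0,0,-3],"twist": [0,0,0]},{"hand": 4,"travel": [0,0,-4],"twist": [0,0,0]},{"hand": 4,"travel": [0,0,-4],"twist": [0,0,0]},{"hand": 4,"travel": [0,0,-4],"twist": [0,0,0]},{"hand": 4,"travel": [0,0,-2],"twist": [0,0,0]}]}}

```text
time: 9.67
position: [0.614, 0.0716, 0.3269]
tool_rot: [1.0, 0.0, 0.004, 0.0]
ft_force: [1.1, 0.4, -1.8]
grip_width: 0.049
grip_force: 34.9
```

>>> {"method": "move_arm", "body": {"commands": [{"hand": 4,"travel": [-1.05,1.85,0],"twist": [0,0,-7]},{"hand": 4,"travel": [-1.25,1.7,0],"twist": [0,0,-7]},{"hand": 4,"travel": [-1.45,1.55,0],"twist": [0,0,-7]},{"hand": 4,"travel": [-1.65,1.35,0],"twist": [0,0,-7]},{"hand": 4,"travel": [-1.8,1.15,0],"twist": [0,0,-7]}]}}

```text
time: 10.08
position: [0.5589, -0.0215, 0.321]
tool_rot: [0.953, 0.304, -0.001, -0.0]
ft_force: [-0.3, 0.1, -2.3]
grip_width: 0.0491
grip_force: 34.9
```

>>> {"method": "move_arm", "body": {"commands": [{"hand": 4,"travel": [-1.95,0.9,0],"twist": [0,0,-7]},{"hand": 4,"travel": [-2.0,0.7,0],"twist": [0,0,-7]},{"hand": 4,"travel": [-2.1,0.45,0],"twist": [0,0,-7]},{"hand": 4,"travel": [-2.15,0.15,0],"twist": [0,0,-7]},{"hand": 4,"travel": [-2.15,-0.1,0],"twist": [0,0,-7]}]}}

```text
time: 10.5
position: [0.5062, -0.1147, 0.321]
tool_rot: [0.817, 0.576, -0.001, -0.001]
ft_force: [0.5, -0.1, -1.7]
grip_width: 0.0491
grip_force: 34.9
```

>>> {"method": "move_arm", "body": {"commands": [{"hand": 4,"travel": [-2.1,-0.35,0],"twist": [0,0,-7]},{"hand": 4,"travel": [-2.05,-0.6,0],"twist": [0,0,-7]},{"hand": 4,"travel": [-1.95,-0.85,0],"twist": [0,0,-6]},{"hand": 4,"travel": [0,0,0],"twist": [0,0,0]},{"hand": 4,"travel": [0,0,0],"twist": [0,0,0]}]}}

```text
time: 10.92
position: [0.4754, -0.1703, 0.3212]
tool_rot: [0.708, 0.706, -0.0, -0.001]
ft_force: [0.5, 0.4, -2.3]
grip_width: 0.0494
grip_force: 34.9
```

Run:
```python
from h import *
delta([.476,-.170,.32],90)
c,E,o=snap('wrist','w5.png');t,Et,_=snap('top','t5.png');s,Es,_=snap('side','s5.png')
print(o['grip_width'],o['grip_force'],proj(c,E,[.476,-.17,.088]))
```

```text
t 10.92 pos [ 0.4754 -0.1703  0.3212] q [-0.566  0.267  1.615  0.     1.261 -0.563] f [ 0.5  0.4 -2.3]
travel cm [0.03 0.06 0.12] twist deg [-0.07 -0.07 -0.17]
0.04936173181300194 34.900640958803706 [314.30003396 196.48846039]
```

View pics/w5.png

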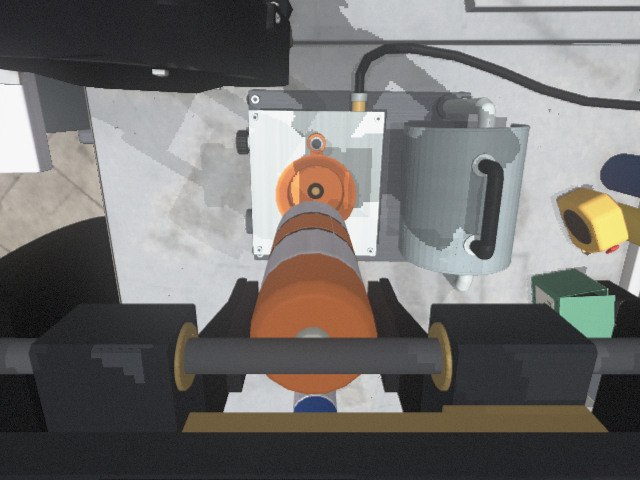

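The wrist view shows the can held over the ring. The hub is at (316,190), the rim spans 276 to 356, and the far edge of the can's base is at about (313,204). Now a numeric check of can against ring.

Run:
```python
from h import *
c,E,o=snap('wrist');s,Es,_=snap('side')
zb=o['position'][2]-.1215; print('TCP',o['position'].round(4),'base z',zb)
print('hub',onz(c,E,316,190,.066).round(4),'rim mid',onz(c,E,316,190,.088).round(4))
f=c['frame'].astype(int);H,S,V=cv2.split(cv2.cvtColor(c['frame'],cv2.COLOR_RGB2HSV))
m=(H>3)&(H<20)&(S>120)&(V>60)
for v in(175,185,192,220,225,230,300):
    x=np.nonzero(m[v,240:400])[0]+240;print(v,x.min(),x.max(),(x.min()+x.max())/2)
# body lower edge: column profile at u=313
print([tuple(f[v,313]) for v in range(196,216,2)])
p=np.array([.4765,-.170])
for z in(zb,zb+.03,zb+.12): 
    q=[proj(c,E,[o['position'][0]+25e-3*np.cos(a),o['position'][1]+25e-3*np.sin(a),z]) for a in np.linspace(0,6.28,60)];q=np.array(q);print('pred can z',round(z,3),q.min(0).round(1),q.max(0).round(1))
fs=s['frame'];H,S,V=cv2.split(cv2.cvtColor(fs,cv2.COLOR_RGB2HSV));m=((H>3)&(H<20)&(S>120)&(V>60)).astype(np.uint8);m[:60]=0;m[300:]=0;m[:,:230]=0;m[:,305:]=0
n,l,st,ce=cv2.connectedComponentsWithStats(m)
for i in range(1,n):
    if st[i,4]>25:print(st[i],ce[i].round(1))
for P in([.476,-.17,.088],[*o['position'][:2],zb],[*o['position'][:2],zb+.137]):
    q=np.array([proj(s,Es,[P[0]+(.0405 if P[2]==.088 else .025)*np.cos(a),P[1]+(.0405 if P[2]==.088 else .025)*np.sin(a),P[2]]) for a in np.linspace(0,6.28,60)]);print('side pred',q.min(0).round(1),q.max(0).round(1))
cv2.imwrite('pics/s6.png',cv2.resize(fs[80:300,190:350],(560,770//1))[:590,:,::-1])
```

```text
TCP [ 0.4763 -0.1692  0.3213] base z 0.1998477784909723
hub [ 0.4789 -0.1669  0.066 ] rim mid [ 0.4788 -0.1625  0.088 ]
175 281 348 314.5
185 277 352 314.5
192 275 353 314.0
220 291 344 317.5
225 284 340 312.0
230 280 345 312.5
300 257 368 312.5
[(np.int64(100), np.int64(86), np.int64(72)), (np.int64(75), np.int64(69), np.int64(65)), (np.int64(155), np.int64(108), np.int64(81)), (np.int64(141), np.int64(136), np.int64(140)), (np.int64(137), np.int64(133), np.int64(138)), (np.int64(139), np.int64(137), np.int64(139)), (np.int64(137), np.int64(134), np.int64(136)), (np.int64(136), np.int64(132), np.int64(138)), (np.int64(88), np.int64(83), np.int64(84)), (np.int64(137), np.int64(90), np.int64(65))]
pred can z 0.2 [278.6 196.1] [348.7 263.1]
pred can z 0.23 [274.6 206.5] [352.7 280.2]
pred can z 0.32 [254.9 259.6] [372.8 364.8]
[302 108   3  17  49] [303.  116.3]
[239 126  26  26 563] [251.4 138.9]
[240 166  26  17 327] [253.  175.1]
[238 229  37  34 830] [256.5 245.4]
side pred [236.6 231.2] [274.9 251.1]
side pred [241.8 188.2] [266.5 199.4]
side pred [238.6 125.4] [264.8 134.8]
```

View pics/s6.png

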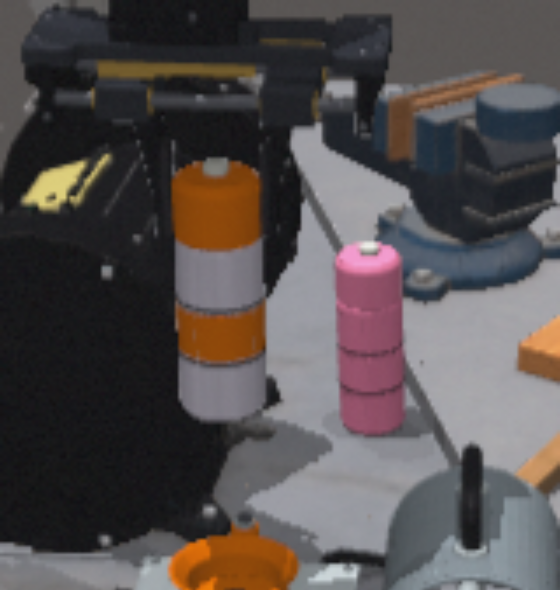

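The side view shows the can hanging straight down above the ring with its base level. I'll check the along-y offset before lowering.

Run:
```python
from h import *
c,E,o=snap('wrist');f=c['frame']
H,S,V=cv2.split(cv2.cvtColor(f,cv2.COLOR_RGB2HSV));m=(H>3)&(H<20)&(S>120)&(V>60)
col=np.nonzero(m[120:205,300])[0]+120;print('u300 orange rows',col.min(),col.max(), 'u330',(np.nonzero(m[120:205,330])[0]+120)[[0,-1]])
th=np.linspace(0,6.283,721)
def curve(cx,cy,r,z): return np.array([proj(c,E,[cx+r*np.cos(a),cy+r*np.sin(a),z]) for a in th])
for cy in(-.172,-.168,-.164):
    q=curve(.476,cy,.0405,.088);print('rim far edge at u300,330',cy,[q[np.argmin(abs(q[:,0]-u)+(q[:,1]>190)*99),1].round(1) for u in(300,330)])
g=cv2.cvtColor(f,cv2.COLOR_RGB2GRAY).astype(int)
print('deck far col270',g[100:122,270].tolist());print('deck near col262',g[244:268,262].tolist())
for y in(-.091,-.249):print(proj(c,E,[.42,y,.045]).round(1))
print('can rows u300..325 S edge',[(u,[int(x) for x in g[196:214:2,u]]) for u in(305,320)])
for off in(0,-.002,-.004):
    P=o['position'];q=curve(P[0]-.001,P[1]+off,.025,P[2]-.1195);print('can far edge',off,q[:,1].min().round(1))
    for z in (.035,.062): # band lines
        pass
```

```text
u300 orange rows 159 202 u330 [160 204]
rim far edge at u300,330 -0.172 [np.float64(160.0), np.float64(161.5)]
rim far edge at u300,330 -0.168 [np.float64(155.6), np.float64(157.3)]
rim far edge at u300,330 -0.164 [np.float64(151.4), np.float64(153.0)]
deck far col270 [134, 128, 132, 131, 130, 129, 130, 129, 101, 95, 85, 211, 244, 245, 246, 246, 245, 239, 235, 236, 235, 236]
deck near col262 [243, 243, 243, 243, 243, 243, 243, 242, 242, 243, 243, 189, 129, 122, 122, 121, 146, 193, 206, 203, 204, 202, 202, 200]
[258.4 112.8]
[264.  256.8]
can rows u300..325 S edge [(305, [128, 125, 123, 135, 135, 134, 136, 137, 104]), (320, [74, 131, 137, 137, 139, 141, 140, 133, 115])]
can far edge 0 196.7
can far edge -0.002 199.5
can far edge -0.004 202.4
```

>>> {"method": "move_arm", "body": {"commands": [{"hand": 4,"travel": [0.1,0.05,2],"twist": [0,0,0]},{"hand": 4,"travel": [0,0,3],"twist": [0,0,0]},{"hand": 4,"travel": [0,0,3],"twist": [0,0,0]},{"hand": 4,"travel": [0,0,2],"twist": [0,0,0]},{"hand": 4,"travel": [0,0,0],"twist": [0,0,0]}]}}

```text
time: 11.63
position: [0.4743, -0.1667, 0.2176]
tool_rot: [0.707, 0.708, -0.001, -0.005]
ft_force: [-0.6, 0.2, -1.5]
grip_width: 0.0489
grip_force: 34.9
```

>>> {"method": "move_arm", "body": {"commands": [{"hand": 4,"travel": [0,0,0],"twist": [0,0,0]},{"hand": 4,"travel": [0,0,1],"twist": [0,0,0]},{"hand": 4,"travel": [0,0,0.7],"twist": [0,0,0]},{"hand": 4,"travel": [0,0,0.5],"twist": [0,0,0]},{"hand": 4,"travel": [0,0,0],"twist": [0,0,0]}]}}

```text
time: 12.05
position: [0.4769, -0.1688, 0.1996]
tool_rot: [0.707, 0.707, -0.0, -0.0]
ft_force: [-0.9, -0.7, -2.9]
grip_width: 0.0487
grip_force: 34.9
```

>>> {"method": "move_arm", "body": {"commands": [{"hand": 4,"travel": [0,0,0.3],"twist": [0,0,0]},{"hand": 4,"travel": [0,0,0.3],"twist": [0,0,0]},{"hand": 4,"travel": [0,0,0.3],"twist": [0,0,0]},{"hand": 4,"travel": [0,0,0],"twist": [0,0,0]},{"hand": 4,"travel": [0,0,0],"twist": [0,0,0]}]}}

```text
time: 12.47
position: [0.4769, -0.1688, 0.1904]
tool_rot: [0.707, 0.707, 0.0, -0.0]
ft_force: [0.3, 0.5, -3.6]
grip_width: 0.0491
grip_force: 34.9
```

>>> {"method": "move_arm", "body": {"commands": [{"hand": 4,"travel": [0,0,0.2],"twist": [0,0,0]},{"hand": 4,"travel": [0,0,0.2],"twist": [0,0,0]},{"hand": 4,"travel": [0,0,0],"twist": [0,0,0]},{"hand": 4,"travel": [0,0,0],"twist": [0,0,0]},{"hand": 4,"travel": [0,0,0],"twist": [0,0,0]}]}}

```text
time: 12.88
position: [0.4771, -0.1691, 0.1874]
tool_rot: [0.707, 0.707, 0.0, 0.0]
ft_force: [-1.3, 1.0, 4.7]
grip_width: 0.0488
grip_force: 34.9
```

>>> {"method": "move_arm", "body": {"commands": [{"hand": 4,"travel": [0,0,0],"twist": [0,0,0]},{"hand": 4,"travel": [0,0,0.2],"twist": [0,0,0]},{"hand": 4,"travel": [0,0,0.3],"twist": [0,0,0]},{"hand": 4,"travel": [0,0,0.3],"twist": [0,0,0]},{"hand": 4,"travel": [0,0,0],"twist": [0,0,0]}], "force": 58}}

```text
time: 13.3
position: [0.4772, -0.1691, 0.1797]
tool_rot: [0.707, 0.707, 0.0, 0.001]
ft_force: [-2.3, 1.8, 10.3]
grip_width: 0.0488
grip_force: 57.9
```

>>> {"method": "move_arm", "body": {"commands": [{"hand": 4,"travel": [0,0,0.2],"twist": [0,0,0]},{"hand": 4,"travel": [0,0,0.2],"twist": [0,0,0]},{"hand": 4,"travel": [0,0,0.2],"twist": [0,0,0]},{"hand": 4,"travel": [0,0,0],"twist": [0,0,0]},{"hand": 4,"travel": [0,0,0],"twist": [0,0,0]}]}}

```text
time: 13.72
position: [0.4772, -0.1691, 0.1746]
tool_rot: [0.707, 0.707, 0.0, 0.001]
ft_force: [-2.5, 2.2, 14.7]
grip_width: 0.0487
grip_force: 57.9
```

>>> {"method": "move_arm", "body": {"commands": [{"hand": 4,"travel": [0,0,0.1],"twist": [0,0,0]},{"hand": 4,"travel": [0,0,0.1],"twist": [0,0,0]},{"hand": 4,"travel": [0,0,0.1],"twist": [0,0,0]},{"hand": 4,"travel": [0,0,0],"twist": [0,0,0]},{"hand": 4,"travel": [0,0,0],"twist": [0,0,0]}]}}

```text
time: 14.13
position: [0.4773, -0.1694, 0.1742]
tool_rot: [0.707, 0.708, -0.0, 0.002]
ft_force: [-6.6, 4.0, 32.6]
grip_width: 0.0489
grip_force: 57.9
```

Run:
```python
from h import *
delta([.476,-.170,.1735],90)
s,Es,o=snap('side');c,E,o=snap('wrist')
cv2.imwrite('pics/j7.png',np.hstack([cv2.resize(s['frame'][120:310,210:370],(380,451)),cv2.resize(c['frame'],(420,451))])[:,:,::-1])
```

```text
t 14.13 pos [ 0.4773 -0.1694  0.1742] q [-5.620e-01  4.600e-01  1.793e+00 -1.000e-03  8.860e-01 -5.620e-01] f [-6.6  4.  32.6]
travel cm [-0.06 -0.13  0.07] twist deg [0.12 0.13 0.06]
```

View pics/j7.png

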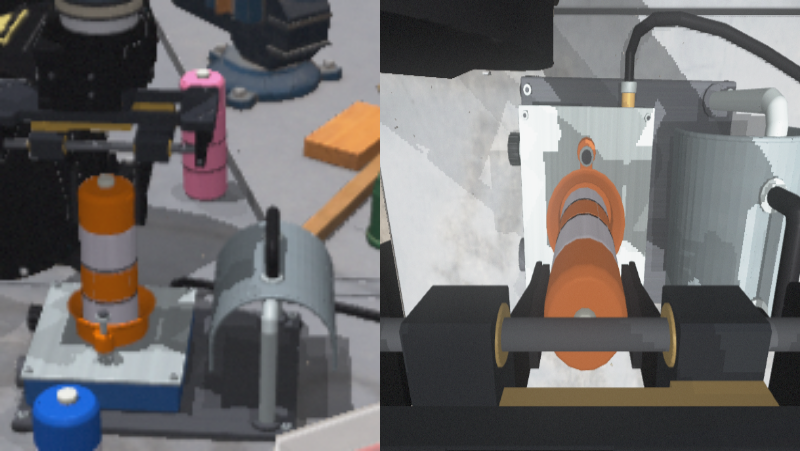

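The picture shows the can upright in the ring, hard on its stop: the force rose from 15 to 33 N with almost no further travel. The hood still hangs level on the bar. I'm handing in.

```bash
python3 -c "
from rig import robot
print(robot.hand_in()); o=robot.get_obs(); print(o['time'],o['ft_force'],o['position'])"
```

```text
the job is handed in; nothing more can be done
None
the job is handed in; nothing more can be done
```

The job is handed in, but no verdict came back: at hand-in the hood hung level on the bar, and the arm held the orange can upright in the spring ring, pressed onto its stop with about 33 N. The blue can and the oil can were not touched.

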